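Close the embossing die pairs and load the press

TASK

Two lower embossing dies lie on the pulled-out bed of the bench press. Find the upper die that matches each one in outline and size, and set it down on its mate, straight and fully seated so the two plates touch. Then slide the bed by its handle post all the way home under the platen, with the dies still closed and on the bed, and leave the two spare upper dies, the brush and the jar where they are.

Things in the scene. Friction and masses are not known exactly. Their poses are not given: they have to be found in the camera images.
- lower_round_seat (a point): steel lower die lying on the press bed, loose, about 0.5 kg: round plate, 70 mm diameter, 16 mm thick, with a round brass boss (46 mm diameter at the foot, 42 mm at the top) standing 10 mm proud on top. The point is the centre of the plate's top face, at the foot of the raised pattern, where the underside of the matching upper die comes to rest; z up, x and y level; the yaw has no meaning
- lower_square_seat (a point): steel lower die lying on the press bed, loose, about 0.5 kg: square plate 66 x 66 mm, 16 mm thick, with a square brass boss (38 mm wide at the foot, 34 mm at the top) standing 10 mm proud on top. The point is the centre of the plate's top face, at the foot of the raised pattern, where the underside of the matching upper die comes to rest; z up, x and y along its sides
- upper_round_grip (a point): steel upper die standing recess-down: round plate, 70 mm diameter, 20 mm thick, with a round 50 mm recess 12 mm deep in its underside and on top a square shank 22 x 22 mm, 34 mm tall, sides parallel to x and y (total height 54 mm, 0.45 kg or so). The point lies on its centre line in the shank, 42 mm above the underside; z up, x and y along the shank's sides
- upper_square_grip (a point): steel upper die standing recess-down: square plate 66 x 66 mm, 20 mm thick, with a square 42 mm recess 12 mm deep in its underside and on top a square shank 22 x 22 mm, 34 mm tall, sides parallel to x and y (total height 54 mm, 0.45 kg or so). The point lies on its centre line in the shank, 42 mm above the underside; z up, x and y along the shank's sides and the plate's sides; any quarter turn fits its mate
- spare_small_grip (a point): spare steel upper die standing recess-down: round plate, only 52 mm diameter, 20 mm thick, with a round 34 mm recess 12 mm deep in its underside and on top a square shank 22 x 22 mm, 34 mm tall, sides parallel to x and y (total height 54 mm, 0.45 kg or so). The point lies on its centre line in the shank, 42 mm above the underside; z up, x and y along the shank's sides. It has no mate here; leave it
- spare_oblong_grip (a point): spare steel upper die standing recess-down: oblong plate 80 (x) x 50 (y) mm, 20 mm thick, with an oblong 56 x 26 mm recess 12 mm deep in its underside and on top a square shank 22 x 22 mm, 34 mm tall, sides parallel to x and y (total height 54 mm, 0.45 kg or so). The point lies on its centre line in the shank, 42 mm above the underside; z up, x and y along the shank's sides. It has no mate here; leave it
- bed_handle (a point): the bed's handle, an upright round steel post, 16 mm diameter, its top 60 mm above the bed's top face; the point is on its axis 24 mm below its top. It stands 145 mm from the bed's centre at the outer end (+y of the bed). Axes as for the bed: y points outwards, away from the platen; pushing the post along -y moves the bed home
- bed_mid (a point): centre of the top face of the aluminium press bed, 40 mm above the work surface: 110 (x) x 190 (y) mm with a 5 mm high, 5 mm thick rim all round; z up, y outwards, away from the platen. It starts pulled out beside the press, its centre 180 mm from the platen's centre, and moves with the bed
- platen (a point): centre of the underside of the press's fixed grey platen, 116 mm above the work surface: 180 (x) x 160 (y) mm, 30 mm thick, on four columns, with a screw head and a 120 mm tommy bar (along y) on top, up to 184 mm high. A closed pair stands 70 mm over the bed's top and passes 6 mm below it; a pair that is not seated does not pass
- bed (a joint): travel of the bed in m: 0 fully out (start), 0.18 fully home under the platen against its stop. It stays where it is left and takes some 3 N to move (plus 15 N per m/s)
- brush: small hand brush lying on the table, a bystander
- wax_jar: amber glass jar with a steel cap, 64 mm diameter, 75 mm tall, a bystander
There are look-alikes about, which are no part of the job. What is shaped like the part that bears upper_square_grip but purple is not meant. Leave any red look-alike of the part that bears lower_round_seat alone.

How it is judged:
By the outcome, as a careful person would: the job done as asked, in the order asked, and still so for the second after the job is handed in, with the robot touching nothing.
It also fails if it takes over 64 s, if anything falls off the work surface, if the arm or the gripper's body presses on something with over 40 N, if the wrist force passes 120 N, or if a joint passes its speed limit or range.

ROBOT

A 6-joint arm with a two-finger parallel gripper is mounted at the origin on the work surface. World frame = base frame: x ahead of the robot, y to its left, z up, the work surface at z = 0. Lengths are in m, angles in rad, forces in N, time in s.
With the tool pointing down it reaches from about 0.275 to 0.85 m from the base axis. Payload 19 kg.
Tool frame: the origin (TCP) lies midway between the tips of the shut fingers; the grasp point (between the pads) lies 19 mm behind it (ctrl.tcp_to_grasp is the distance from the TCP to the grasp point, in m); z points along the fingers, y is the direction in which the jaws open and shut (so a half turn about z gives the same grasp; the last joint's range is limited). The gripper opens to 85 mm and grips with 20 to 120 N. Pads are 22 mm wide; open, the fingers measure 114 mm over their backs; the gripper's body (76 mm by 85 mm) begins 54 mm behind the grasp point. The pads swing forward as they close: fully open they stand 13 mm farther back than shut.
Start: joints at [1.149, 0.15, 1.437, -0, 1.554, -0.134], TCP at [0.163, 0.551, 0.231] pointing down, gripper open.
Joint ranges: [-2.8, 2.8], [-0.68, 2.1], [0.12, 2.68], [-1.39, 4.53], [0.16, 2.79], [-2.81, 2.81]. Speed limits (rad/s): [1.89, 1.89, 2.22, 3.01, 3.01, 3.01].

INTERFACE

Orientations are given as a unit quaternion [w, x, y, z].
In Python, from bench import ctrl, optics gives the robot as it stands. The module is installed in compiled form; this text tells all that it offers.
- The arm moves only by the tool drive_tool, never from a script. Its argument "rows" is a list of rows, each a list of 7 numbers: the opening, from -1 (shut) to 1 (fully open), then the shift along the tool's x, y, z in m, then the turn, a rotation vector about the tool's x, y, z in rad. In form: [[fingers, x, y, z, wx, wy, wz], ...]. A call has exactly 10 rows; each row shifts and turns the pose as measured when the row begins, along the tool's axes as they then stand; what a row does not reach is not made up. A row lasts 1/10 s, in which the tool goes at most 50 mm and 8.59 degrees, less where a joint would pass 70% of its speed; a pose out of reach is approached as far as the arm can. A call with a gripper value outside its range is refused whole. The fingers move at their own pace and stop on an object; "force" is the grip in N (left out, the last holds). Time passes only in rows, so rows that do not move let the fingers close, or fill a call up. It gives the time, the measured TCP pose, the force and the opening at its end, in the units of the state.
- ctrl.sense(): the state, without advancing time (a new reading comes with each control period).
- optics.get_image(name): name is "side" or "top"; returns the picture (400x640x3 uint8, red, green, blue); there is no depth.
- optics.camera_model(name): a dict with "intrinsics" (3x3 intrinsics, pixels), "extrinsics" (4x4, takes a point from world to camera coordinates). Camera axes: x right, y down, z forward; pixel columns grow to the right and rows downward; lengths in m; the calibration is good to about 2 mm. A picture is of the moment at which its call begins. camera_model takes no time and is no camera call.
- ctrl.sign_off(): hands the job in, once; it reports no verdict.
The state is a dict: "time": time; "q": joint angles; "qd": joint speeds; "tau": joint torques, N m; "tcp_pos": TCP position; "eef_rot": TCP orientation; "force": force on the tool from outside, world axes, zero at the start; "wrist_torque": the same for the moment, N m; "grip_width": finger opening in m.
Only numpy, scipy, OpenCV 4.12 (cv2) and the standard library are available. Lean on these libraries where they do the work, as an engineer would, in place of code of your own. Each camera call takes 0.05 s, during which the arm holds its last target. There are 200 camera calls.

## Working session

There is one attempt and no reset: what is moved stays moved. The work goes in short steps, Python scripts to look and compute and a tool call to move; the robot and the scene stay as the last step left them, time stands still between calls to the robot, and variables do not carry over. Pictures are saved under pics/ and viewed, about 8 in all and at most 12, crops included, and the job is handed in when it is done.

Besides the shell and the picture viewer there is one more tool, called after "Request:" as name(argument=value, ...), one argument or row to a line, values as JSON. drive_tool: Moves the arm, as the interface text tells. Its arguments: {"type":"object","properties":{"rows":{"type":"array","items":{"type":"array","items":{"type":"number"}}},"force":{"type":"number"}},"required":["rows"]}

```bash
mkdir -p pics
python3 - <<'E'
from bench import ctrl, optics
import cv2
for n in("top","side"):
    im=optics.get_image(n); cv2.imwrite(f"pics/{n}0.png",im[:,:,::-1])
    m=optics.camera_model(n); print(n,m["intrinsics"],m["extrinsics"])
s=ctrl.sense();print(s,ctrl.tcp_to_grasp)
E
```

```text
top [[452.3454245    0.         318.58933392]
 [  0.         452.3454245  195.91849648]
 [  0.           0.           1.        ]] [[-0.0196919  -0.99970711  0.01406864 -0.01320063]
 [-0.98757513  0.01725479 -0.15619742  0.56882389]
 [ 0.15590892 -0.01696967 -0.98762566  1.44089387]
 [ 0.          0.          0.          1.        ]]
side [[364.81981506   0.         326.03905912]
 [  0.         364.81981506 198.72766382]
 [  0.           0.           1.        ]] [[ 0.93114571 -0.36430471 -0.01580332 -0.53859325]
 [-0.2741467  -0.67081353 -0.68909564  0.21407133]
 [ 0.2404397   0.64598087 -0.72449807  1.02890968]
 [ 0.          0.          0.          1.        ]]
{'time': 0.1, 'q': array([ 1.14896133e+00,  1.50924449e-01,  1.43794648e+00,  1.18652875e-05,
        1.55375768e+00, -1.33999082e-01]), 'qd': array([ 0.00030061, -0.00285818, -0.00266673,  0.00091655, -0.00063194,
       -0.0002224 ]), 'tau': array([ 4.87167126e-03, -7.14370179e+01, -5.71801507e+01, -2.83710124e-04,
        7.11118788e-03,  3.11122626e-06]), 'tcp_pos': array([0.16316004, 0.55115213, 0.23075259]), 'eef_rot': array([-1.47812322e-04,  1.43421741e-01,  9.89661526e-01, -4.96472721e-04]), 'force': array([-0.6554035 ,  0.54647984,  0.52746077]), 'wrist_torque': array([ 0.00990349, -0.03143006, -0.02492065]), 'grip_width': 0.08536504499119019} 0.0187
```

View pics/top0.png

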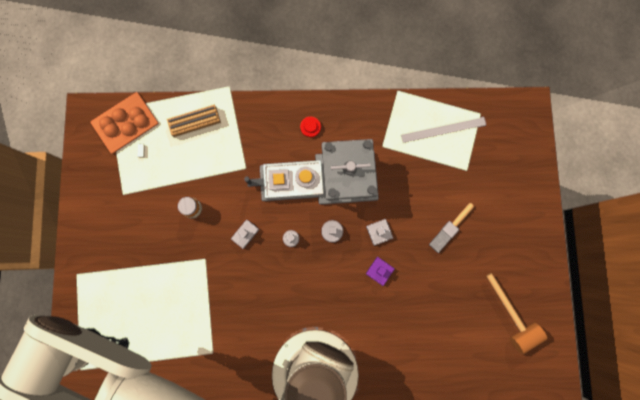

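View pics/side0.png

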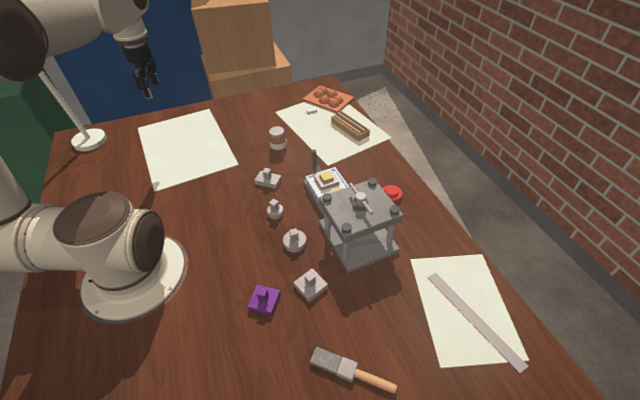

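The top view shows the spare oblong die at (245,235), the small round at (291,239), the 70 mm round at (332,231) and the steel square at (380,232). The lower square is at (279,180), the lower round at (306,177) and the handle near (254,183). Next I'll enlarge these.

Run:
```python
import cv2
a=cv2.imread("pics/top0.png")[130:255,240:405]
b=cv2.resize(a,None,fx=4.8,fy=4.8,interpolation=cv2.INTER_CUBIC)
for i in range(0,165,20): cv2.putText(b,str(240+i),(int(i*4.8),10),0,.35,(0,255,255),1);cv2.line(b,(int(i*4.8),12),(int(i*4.8),20),(0,255,255))
for i in range(0,125,20): cv2.putText(b,str(130+i),(0,int(i*4.8)+4),0,.35,(0,255,255),1);cv2.line(b,(25,int(i*4.8)),(32,int(i*4.8)),(0,255,255))
cv2.imwrite("pics/topc.png",b)
a=cv2.imread("pics/side0.png")[140:310,240:410]
f=3.5
b=cv2.resize(a,None,fx=f,fy=f,interpolation=cv2.INTER_CUBIC)
for i in range(0,170,20): cv2.putText(b,str(240+i),(int(i*f),10),0,.35,(0,255,255),1);cv2.line(b,(int(i*f),12),(int(i*f),20),(0,255,255))
for i in range(0,170,20): cv2.putText(b,str(140+i),(0,int(i*f)+4),0,.35,(0,255,255),1);cv2.line(b,(25,int(i*f)),(32,int(i*f)),(0,255,255))
cv2.imwrite("pics/sidec.png",b)
```

```text
(no output)
```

View pics/topc.png

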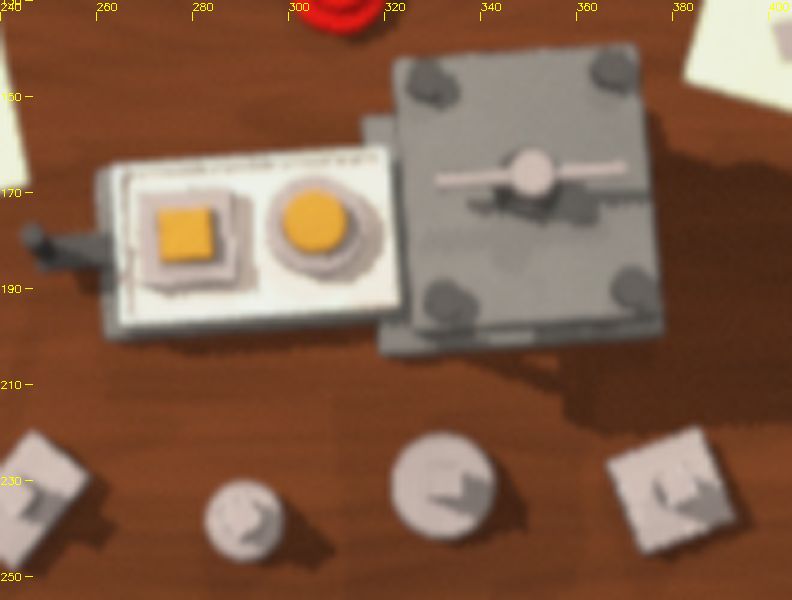

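View pics/sidec.png

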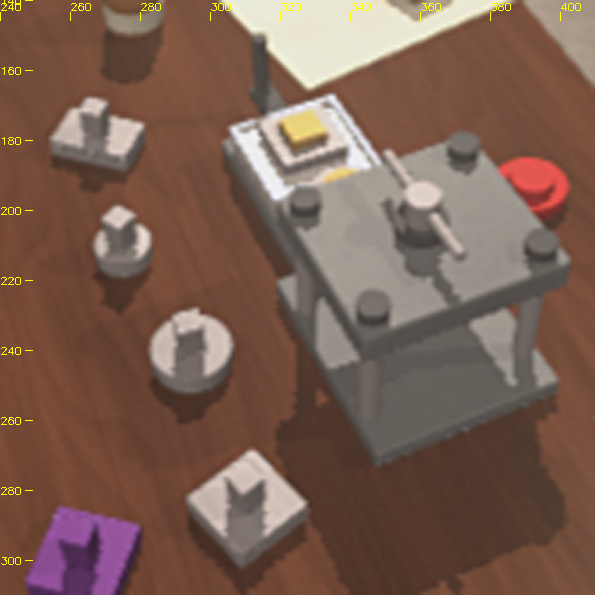

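Reading the top crop (scale 4.8, origin (240,130)):
- The upper square's top corners are (607,463), (700,427), (735,517) and (643,553).
- The upper round is centred near (443,485).
- The bosses are at (186,234) for the square and (314,221) for the round.
- The post top is at about (34,233).

Next I'll fit positions from both views.

```bash
cat > h.py <<'E'
import numpy as np,cv2
from bench import ctrl,optics
def ray(n,uv,z):
    m=optics.camera_model(n);K=m["intrinsics"];E=m["extrinsics"];R=E[:3,:3];C=-R.T@E[:3,3]
    d=R.T@np.linalg.inv(K)@np.array([uv[0],uv[1],1.]);return C+d*(z-C[2])/d[2]
def proj(n,p):
    m=optics.camera_model(n);c=m["extrinsics"]@np.append(p,1.);q=m["intrinsics"]@c[:3];return q[:2]/q[2]
def tc(u,v): return ((u+.5)/4.8-.5+240,(v+.5)/4.8-.5+130)
def sc(u,v): return ((u+.5)/3.5-.5+240,(v+.5)/3.5-.5+140)
E
python3 - <<'E'
from h import *
np.set_printoptions(precision=4,suppress=True)
def top(name,pts,z):
    P=np.array([ray("top",tc(*p),z) for p in pts]);print(name,P[:,:2].tolist() if len(P)==1 else P[:,:2].round(4).tolist(),P.mean(0));return P
def side(name,pts,z):
    P=np.array([ray("side",sc(*p),z) for p in pts]);print("  side",name,P.mean(0));return P
def yaw(P):
    e=np.roll(P,-1,0)-P;a=np.arctan2(e[:,1],e[:,0]);print("   yaw mod90",np.degrees(np.angle(np.exp(4j*a).mean())/4),np.linalg.norm(e[:,:2],axis=1))
yaw(top("usq",[(607,463),(700,427),(735,517),(643,553)],.02))
yaw(side("usq",[(252,449),(307,502),(240,552),(188,496)],.02))
top("urnd",[(391,485),(495,485),(443,432),(443,538)],.02)
side("urnd",[(150,347),(233,347),(191,312),(191,382)],.02)
yaw(top("bosssq",[(160,210),(211,207),(214,259),(163,262)],.066))
yaw(top("platesq",[(140,195),(233,188),(238,280),(145,290)],.056))
yaw(side("bosssq",[(282,120),(310,110),(328,131),(297,144)],.066))
top("bossr",[(282,221),(346,221),(314,190),(314,252)],.066)
top("post",[(34,233)],.1); side("post",[(260,38)],.1)
yaw(top("bed",[(110,163),(388,147),(401,306),(119,327)],.045))
yaw(top("platen",[(393,58),(636,44),(662,318),(413,335)],.146))
a=cv2.imread("pics/top0.png");h=cv2.cvtColor(a,cv2.COLOR_BGR2HSV)
m=cv2.inRange(h,(15,150,170),(35,255,255))[160:200,260:320]
n,_,st,c=cv2.connectedComponentsWithStats(m)
for i in range(1,n):
    if st[i,4]>30: print(st[i,4],c[i]+[260,160],ray("top",c[i]+[260,160],.064))
E
```

```text
usq [[0.4687, -0.1793], [0.4924, -0.2447], [0.4299, -0.2661], [0.4064, -0.2018]] [ 0.4493 -0.223   0.02  ]
   yaw mod90 19.694682436589236 [0.0695 0.0661 0.0684 0.0662]
  side usq [ 0.4473 -0.2187  0.02  ]
   yaw mod90 19.662519694161592 [0.0647 0.065  0.0633 0.0638]
urnd [[0.4562, -0.0301], [0.4549, -0.1016], [0.4922, -0.0667], [0.4193, -0.065]] [ 0.4557 -0.0658  0.02  ]
  side urnd [ 0.4528 -0.0632  0.02  ]
bosssq [[0.6421, 0.1239], [0.6436, 0.0893], [0.6077, 0.0875], [0.6062, 0.122]] [0.6249 0.1056 0.066 ]
   yaw mod90 2.682220421717025 [0.0346 0.036  0.0345 0.036 ]
platesq [[0.655, 0.1383], [0.6588, 0.0747], [0.5948, 0.0719], [0.589, 0.1351]] [0.6244 0.105  0.056 ]
   yaw mod90 3.5041328558951204 [0.0637 0.0641 0.0635 0.0661]
  side bosssq [0.6242 0.1094 0.066 ]
   yaw mod90 6.296701872019743 [0.0298 0.034  0.0337 0.0361]
bossr [[0.6331, 0.0412], [0.6324, -0.0022], [0.6543, 0.0192], [0.6114, 0.0198]] [0.6328 0.0195 0.066 ]
post [[0.6208409282503548, 0.20421181805571925]] [0.6208 0.2042 0.1   ]
  side post [0.6174 0.2083 0.1   ]
bed [[0.6803, 0.16], [0.6885, -0.0323], [0.5767, -0.0389], [0.5655, 0.1539]] [0.6278 0.0607 0.045 ]
   yaw mod90 3.048097861749996 [0.1924 0.112  0.1931 0.1149]
platen [[0.7235, -0.0344], [0.7304, -0.1929], [0.5495, -0.2026], [0.5414, -0.0434]] [ 0.6362 -0.1183  0.146 ]
   yaw mod90 2.8339497805279703 [0.1586 0.1811 0.1594 0.1823]
116 [305.2069 175.9483] [0.6322 0.0189 0.064 ]
98 [278.5    178.5918] [0.6249 0.106  0.064 ]
```

Run:
```python
import cv2,numpy as np
t=cv2.imread("pics/top0.png")[216:246,316:348]; s=cv2.imread("pics/side0.png")[224:256,278:310]
t=cv2.resize(t,(400,375),interpolation=cv2.INTER_CUBIC);s=cv2.resize(s,(400,400),interpolation=cv2.INTER_CUBIC)[:375]
b=np.hstack([t,s]).astype(float);b=np.clip((b-90)*1.6,0,255).astype('uint8')
cv2.imwrite("pics/rnd.png",b)
```

```text
(no output)
```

View pics/rnd.png

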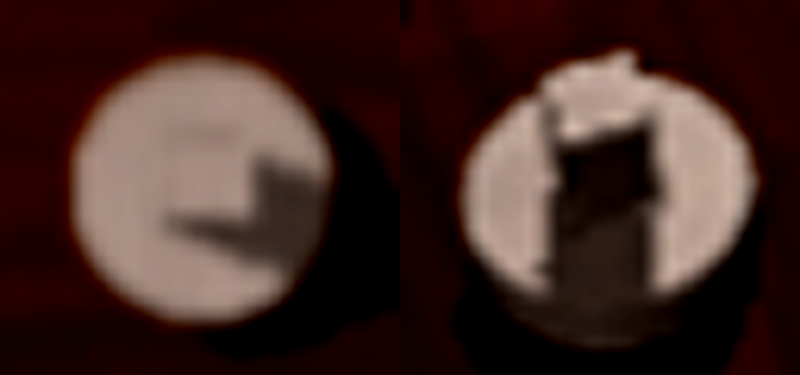

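The shank's top in the side view has corners at about (540,90), (560,140), (650,110) and (635,55). In the top view it is nearly image-aligned.

Run:
```python
from h import *
P=np.array([ray("side",(278+(u-400+.5)/12.5-.5,224+(v+.5)/12.5-.5),.054) for u,v in [(540,90),(560,140),(650,110),(635,55)]])
e=np.roll(P,-1,0)-P;print(P.mean(0),np.degrees(np.arctan2(e[:,1],e[:,0])),np.linalg.norm(e,axis=1))
P=np.array([ray("top",(316+(u+.5)/12.5-.5,216+(v+.5)/12.5-.5),.054) for u,v in [(165,127),(163,215),(250,220),(253,131)]])
e=np.roll(P,-1,0)-P;print(P.mean(0),np.degrees(np.arctan2(e[:,1],e[:,0])),np.linalg.norm(e,axis=1))
from scipy.spatial.transform import Rotation as R
s=ctrl.sense();w,x,y,z=s["eef_rot"];print(R.from_quat([x,y,z,w]).as_matrix())
```

```text
[ 0.4526585 -0.0627153  0.054    ] [ -90.38741252    1.39573552   83.65242449 -176.11508653] [0.01578046 0.02199642 0.01696171 0.02381319]
[ 0.45689561 -0.06525618  0.054     ] [177.37089393 -94.35466975  -3.39641565  86.33796838] [0.02274605 0.02247645 0.0230143  0.02277816]
[[-9.58860365e-01  2.83877811e-01 -4.34978300e-04]
 [ 2.83878105e-01  9.58859915e-01 -9.40280901e-04]
 [ 1.50158371e-04 -1.02507890e-03 -9.99999463e-01]]
```

```bash
cat >> h.py <<'E'
from scipy.spatial.transform import Rotation as Ro, Slerp
def pose():
    s=ctrl.sense();w,x,y,z=s["eef_rot"];return s,s["tcp_pos"],Ro.from_quat([x,y,z,w])
def down(deg):  # tool y at deg in world, z down
    a=np.radians(deg);y=np.array([np.cos(a),np.sin(a),0]);z=np.array([0,0,-1.]);return Ro.from_matrix(np.c_[np.cross(y,z),y,z])
def stat():
    s,p,R=pose();y=R.as_matrix()[:,1];print("t %.2f"%s["time"],"tcp",p.round(4),"yang %.1f"%np.degrees(np.arctan2(y[1],y[0])),"tilt",R.as_matrix()[:2,2].round(4),"F",s["force"].round(1),"w %.4f"%s["grip_width"],"q",s["q"].round(2))
def plan(tgt,deg,n,f):
    stat();s,p,R=pose();S=Slerp([0,1],Ro.concatenate([R,down(deg)]));tgt=np.array(tgt)
    for k in range(n):
        A,B=S(k/n),S((k+1)/n);d=A.inv().apply((tgt-p)/n);w=(A.inv()*B).as_rotvec()
        print([f]+d.round(3).tolist()+w.round(3).tolist())
E
python3 - <<'E'
from h import *
plan([.4545,-.064,.2],-2,16,1)
E
```

```text
t 0.10 tcp [0.1632 0.5512 0.2308] yang 73.5 tilt [-0.0004 -0.0009] F [-0.7  0.5  0.5] w 0.0854 q [ 1.15  0.15  1.44  0.    1.55 -0.13]
[1, -0.028, -0.032, 0.002, -0.0, 0.0, 0.082]
[1, -0.031, -0.029, 0.002, -0.0, 0.0, 0.082]
[1, -0.033, -0.027, 0.002, -0.0, 0.0, 0.082]
[1, -0.035, -0.024, 0.002, -0.0, 0.0, 0.082]
[1, -0.037, -0.021, 0.002, -0.0, 0.0, 0.082]
[1, -0.039, -0.018, 0.002, -0.0, 0.0, 0.082]
[1, -0.04, -0.014, 0.002, -0.0, 0.0, 0.082]
[1, -0.041, -0.011, 0.002, -0.0, 0.0, 0.082]
[1, -0.042, -0.008, 0.002, -0.0, 0.0, 0.082]
[1, -0.042, -0.004, 0.002, -0.0, 0.0, 0.082]
[1, -0.043, -0.001, 0.002, -0.0, 0.0, 0.082]
[1, -0.042, 0.003, 0.002, -0.0, 0.0, 0.082]
[1, -0.042, 0.006, 0.002, -0.0, 0.0, 0.082]
[1, -0.041, 0.01, 0.002, -0.0, 0.0, 0.082]
[1, -0.04, 0.013, 0.002, -0.0, 0.0, 0.082]
[1, -0.039, 0.016, 0.002, -0.0, 0.0, 0.082]
```

Request:
drive_tool(
  rows=[
    [0.2, -0.028, -0.032, 0.002, 0, 0, 0.082],
    [0.2, -0.031, -0.029, 0.002, 0, 0, 0.082],
    [0.2, -0.033, -0.027, 0.002, 0, 0, 0.082],
    [0.2, -0.035, -0.024, 0.002, 0, 0, 0.082],
    [0.2, -0.037, -0.021, 0.002, 0, 0, 0.082],
    [0.2, -0.039, -0.018, 0.002, 0, 0, 0.082],
    [0.2, -0.04, -0.014, 0.002, 0, 0, 0.082],
    [0.2, -0.041, -0.011, 0.002, 0, 0, 0.082],
    [0.2, -0.042, -0.008, 0.002, 0, 0, 0.082],
    [0.2, -0.042, -0.004, 0.002, 0, 0, 0.082],
  ],
)

```text
time: 1.1
tcp_pos: [0.3423, 0.1533, 0.2073]
eef_rot: [0.0, 0.536, 0.844, -0.002]
force: [1.3, 0.1, 0.6]
grip_width: 0.0514
```

```bash
python3 -c "
from h import *
plan([.4545,-.064,.12],-2,8,.2)"
```

```text
t 1.10 tcp [0.3423 0.1533 0.2073] yang 25.2 tilt [-0.0023 -0.004 ] F [1.3 0.1 0.6] w 0.0514 q [ 0.22 -0.27  1.88 -0.    1.53 -0.22]
[0.2, -0.031, 0.001, 0.011, -0.0, 0.0, 0.059]
[0.2, -0.03, 0.003, 0.011, -0.0, 0.0, 0.059]
[0.2, -0.03, 0.005, 0.011, -0.0, 0.0, 0.059]
[0.2, -0.03, 0.007, 0.011, -0.0, 0.0, 0.059]
[0.2, -0.029, 0.008, 0.011, -0.0, 0.0, 0.059]
[0.2, -0.029, 0.01, 0.011, -0.0, 0.0, 0.059]
[0.2, -0.028, 0.012, 0.011, -0.0, 0.0, 0.059]
[0.2, -0.027, 0.013, 0.011, -0.0, 0.0, 0.059]
```

Request:
drive_tool(
  rows=[
    [0.1, -0.031, 0.001, 0.011, 0, 0, 0.059],
    [0.1, -0.03, 0.003, 0.011, 0, 0, 0.059],
    [0.1, -0.03, 0.005, 0.011, 0, 0, 0.059],
    [0.1, -0.03, 0.007, 0.011, 0, 0, 0.059],
    [0.1, -0.029, 0.008, 0.011, 0, 0, 0.059],
    [0.1, -0.029, 0.01, 0.011, 0, 0, 0.059],
    [0.1, -0.028, 0.012, 0.011, 0, 0, 0.059],
    [0.1, -0.027, 0.013, 0.011, 0, 0, 0.059],
    [0.1, 0, 0, 0, 0, 0, 0],
    [0.1, 0, 0, 0, 0, 0, 0],
  ],
)

```text
time: 2.1
tcp_pos: [0.4551, -0.0789, 0.1151]
eef_rot: [-0.0, 0.729, 0.685, -0.002]
force: [-0.8, 0.7, 0.1]
grip_width: 0.047
```

Run:
```python
from h import *
plan([.4545,-.064,.026],-2,5,.1)
im=optics.get_image("top")[:,:,::-1];cv2.imwrite("pics/top1.png",im)
s=optics.get_image("side")[:,:,::-1];cv2.imwrite("pics/side1.png",s)
f=6
a=cv2.resize(im[205:260,295:360],None,fx=f,fy=f,interpolation=cv2.INTER_CUBIC);b=cv2.resize(s[200:255,260:325],None,fx=f,fy=f,interpolation=cv2.INTER_CUBIC)
cv2.imwrite("pics/v1.png",np.hstack([a,b]))
```

```text
t 2.10 tcp [ 0.4551 -0.0789  0.1151] yang -3.6 tilt [-0.0033 -0.0028] F [-0.8  0.7  0.1] w 0.0470 q [-0.34 -0.01  1.85 -0.    1.3  -0.27]
[0.1, 0.003, -0.0, 0.018, -0.001, 0.001, -0.006]
[0.1, 0.003, -0.0, 0.018, -0.001, 0.001, -0.006]
[0.1, 0.003, -0.0, 0.018, -0.001, 0.001, -0.006]
[0.1, 0.003, -0.0, 0.018, -0.001, 0.001, -0.006]
[0.1, 0.003, -0.0, 0.018, -0.001, 0.001, -0.006]
```

View pics/v1.png

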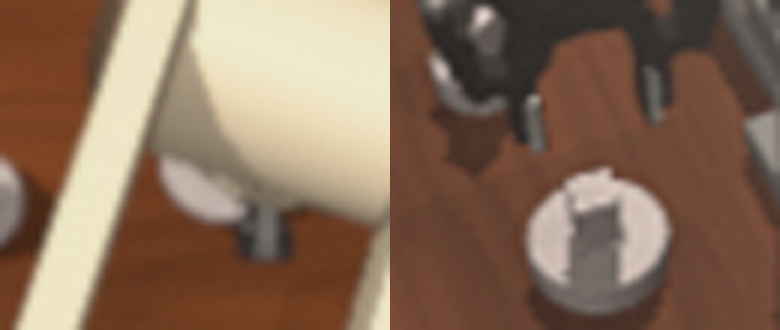

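The side view shows the pad tips at crop (540,150) and (657,122), so the midpoint is about side pixel (294.2,222.2). I'll compare that with the projected TCP.

Run:
```python
from h import *
for dz in (0,.005,.01): 
  p=np.array([.4551,-.0789,.1151+dz]);print(proj("side",p),ray("side",(294.2,222.2),.1151+dz))
```

```text
[294.09688841 221.59101697] [ 0.45469097 -0.08108627  0.1151    ]
[293.95240249 220.41727566] [ 0.45376885 -0.08522081  0.1201    ]
[293.80686634 219.23500273] [ 0.45284673 -0.08935536  0.1251    ]
```

Request:
drive_tool(
  rows=[
    [0.1, 0.005, 0, 0.01, -0.001, 0.001, 0.015],
    [0.1, 0.005, 0, 0.015, -0.001, 0.001, 0],
    [0.1, 0.004, 0, 0.018, 0, 0.001, 0],
    [0.1, 0.001, 0, 0.02, 0, 0, 0],
    [0.1, 0, 0, 0.02, 0, 0, 0],
    [0.1, 0, 0, 0.007, 0, 0, 0],
    [0.1, 0, 0, 0, 0, 0, 0],
    [0.1, 0, 0, 0, 0, 0, 0],
    [0.1, 0, 0, 0, 0, 0, 0],
    [0.1, 0, 0, 0, 0, 0, 0],
  ],
)

```text
time: 3.2
tcp_pos: [0.4562, -0.056, 0.0243]
eef_rot: [0.003, 0.732, 0.681, 0.002]
force: [0.9, -0.4, 0.9]
grip_width: 0.0469
```

```bash
python3 -c "
from h import *
plan([.4545,-.064,.025],-2,1,.2)"
```

```text
t 3.20 tcp [ 0.4562 -0.056   0.0243] yang -4.1 tilt [ 0.007  -0.0011] F [ 0.9 -0.4  0.9] w 0.0469 q [-0.29  0.08  1.96  0.    1.09 -0.22]
[0.2, -0.008, -0.001, -0.001, 0.007, 0.001, -0.037]
```

Request:
drive_tool(
  rows=[
    [0.1, -0.004, -0.001, 0, 0.004, 0, -0.02],
    [0.1, -0.004, 0, 0, 0.003, 0, -0.015],
    [0.1, 0, 0, 0, 0, 0, 0],
    [0.1, 0, 0, 0, 0, 0, 0],
    [-1, 0, 0, 0, 0, 0, 0],
    [-1, 0, 0, 0, 0, 0, 0],
    [-1, 0, 0, 0, 0, 0, 0],
    [-1, 0, 0, 0, 0, 0, 0],
    [-1, 0, 0, 0, 0, 0, 0],
    [-1, 0, 0, 0, 0, 0, 0],
  ],
  force=60,
)

```text
time: 4.2
tcp_pos: [0.4553, -0.0652, 0.0257]
eef_rot: [0.001, 0.719, 0.695, -0.0]
force: [-0.2, -0.8, 1.2]
grip_width: 0.0211
```

Run:
```python
from h import *
stat()
s=optics.get_image("side")[:,:,::-1];cv2.imwrite("pics/side2.png",s)
cv2.imwrite("pics/v2.png",cv2.resize(s[200:260,255:330],None,fx=9,fy=9,interpolation=cv2.INTER_CUBIC))
```

```text
t 4.20 tcp [ 0.4553 -0.0652  0.0257] yang -1.9 tilt [ 0.0016 -0.0018] F [-0.2 -0.8  1.2] w 0.0211 q [-0.31  0.08  1.96 -0.    1.1  -0.27]
```

View pics/v2.png

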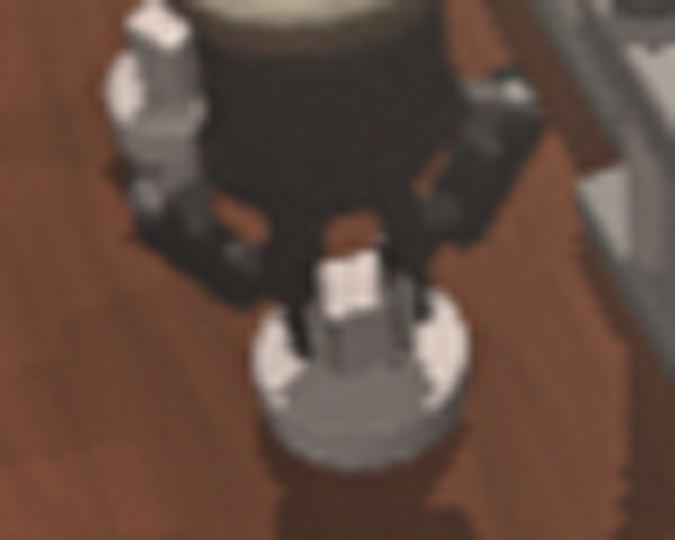

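Gripped on the shank, at 21 mm opening. The top camera agrees with the jaw centring. Lift and carry next.

Run:
```python
from h import *
p=pose()[1]
import h
h.pose=lambda s=pose():(s[0],np.array([.4553,-.0652,.2]),s[2])
plan([.632,.0195,.2],3,6,-1)
```

```text
t 4.25 tcp [ 0.4553 -0.0652  0.2   ] yang -2.0 tilt [ 0.0016 -0.0017] F [ 0.5 -1.9  0.8] w 0.0211 q [-0.31  0.08  1.96 -0.    1.1  -0.27]
[-1, 0.015, 0.029, 0.0, 0.0, 0.0, -0.014]
[-1, 0.015, 0.029, 0.0, 0.0, 0.0, -0.014]
[-1, 0.014, 0.029, 0.0, 0.0, 0.0, -0.014]
[-1, 0.014, 0.03, 0.0, 0.0, 0.0, -0.014]
[-1, 0.013, 0.03, 0.0, 0.0, 0.0, -0.014]
[-1, 0.013, 0.03, 0.0, 0.0, 0.0, -0.014]
```

Request:
drive_tool(
  rows=[
    [-1, 0, 0, -0.01, 0, 0, 0],
    [-1, 0, 0, -0.03, 0, 0, 0],
    [-1, 0, 0, -0.04, 0, 0, 0],
    [-1, 0, 0, -0.04, 0, 0, 0],
    [-1, 0, 0, -0.035, 0, 0, 0],
    [-1, 0, 0, -0.02, 0, 0, 0],
    [-1, 0, 0, -0.01, 0, 0, 0],
    [-1, 0, 0, 0, 0, 0, 0],
    [-1, 0.01, 0, 0, 0, 0, 0],
    [-1, 0.01, 0.01, 0, 0, 0, 0],
  ],
)

```text
time: 5.25
tcp_pos: [0.4621, -0.0434, 0.2177]
eef_rot: [-0.002, 0.72, 0.694, -0.002]
force: [1.1, 0.2, -4.3]
grip_width: 0.0215
```

```bash
python3 -c "
from h import *
plan([.632,.0195,.21],3,7,-1)"
```

```text
t 5.25 tcp [ 0.4621 -0.0434  0.2177] yang -2.0 tilt [-0.0056  0.0013] F [ 1.1  0.2 -4.3] w 0.0215 q [-0.26 -0.07  1.7  -0.    1.52 -0.22]
[-1, 0.01, 0.024, 0.001, -0.001, -0.0, -0.013]
[-1, 0.01, 0.024, 0.001, -0.001, -0.0, -0.013]
[-1, 0.009, 0.024, 0.001, -0.001, -0.0, -0.013]
[-1, 0.009, 0.024, 0.001, -0.001, -0.0, -0.013]
[-1, 0.009, 0.024, 0.001, -0.001, -0.0, -0.013]
[-1, 0.008, 0.025, 0.001, -0.001, -0.0, -0.013]
[-1, 0.008, 0.025, 0.001, -0.001, -0.0, -0.013]
```

Request:
drive_tool(
  rows=[
    [-1, 0.008, 0.02, 0, -0.001, 0, -0.013],
    [-1, 0.008, 0.03, 0, -0.001, 0, -0.013],
    [-1, 0.009, 0.03, 0, -0.001, 0, -0.013],
    [-1, 0.009, 0.03, 0.001, -0.001, 0, -0.013],
    [-1, 0.009, 0.025, 0.001, -0.001, 0, -0.013],
    [-1, 0.007, 0.015, 0.001, -0.001, 0, -0.013],
    [-1, 0.003, 0.006, 0.001, 0, 0, -0.013],
    [-1, 0, 0, 0.001, 0, 0, 0],
    [-1, 0, 0, 0, 0, 0, 0],
    [-1, 0, 0, 0, 0, 0, 0],
  ],
)

```text
time: 6.25
tcp_pos: [0.6239, 0.0215, 0.1972]
eef_rot: [-0.008, 0.685, 0.729, -0.004]
force: [-0.4, 0.5, -4.0]
grip_width: 0.021
```

```bash
python3 -c "
from h import *
plan([.632,.0195,.12],3,5,-1)"
```

```text
t 6.25 tcp [0.6239 0.0215 0.1972] yang 3.6 tilt [-0.017   0.0047] F [-0.4  0.5 -4. ] w 0.0210 q [-0.09  0.28  1.35  0.    1.53 -0.15]
[-1, -0.001, 0.002, 0.015, -0.003, -0.001, 0.002]
[-1, -0.001, 0.002, 0.015, -0.003, -0.001, 0.002]
[-1, -0.001, 0.002, 0.015, -0.003, -0.001, 0.002]
[-1, -0.001, 0.002, 0.015, -0.003, -0.001, 0.002]
[-1, -0.001, 0.002, 0.015, -0.003, -0.001, 0.002]
```

Request:
drive_tool(
  rows=[
    [-1, -0.001, 0.002, 0.01, -0.003, -0.001, 0],
    [-1, -0.001, 0.003, 0.018, -0.004, -0.001, -0.005],
    [-1, 0, 0.002, 0.02, -0.004, -0.001, -0.005],
    [-1, 0, 0.001, 0.018, -0.003, -0.001, 0],
    [-1, 0, 0, 0.01, -0.002, 0, 0],
    [-1, 0, 0, 0.003, 0, 0, 0],
    [-1, 0, 0, 0, 0, 0, 0],
    [-1, 0, 0, 0, 0, 0, 0],
    [-1, 0, 0, 0, 0, 0, 0],
    [-1, 0, 0, 0, 0, 0, 0],
  ],
)

```text
time: 7.25
tcp_pos: [0.6308, 0.0177, 0.1174]
eef_rot: [0.002, 0.682, 0.731, 0.002]
force: [-0.5, 0.5, -4.5]
grip_width: 0.021
```

Run:
```python
from h import *
plan([.632,.0195,.1],3,1,-1)
t=optics.get_image("top")[:,:,::-1];s=optics.get_image("side")[:,:,::-1];cv2.imwrite("pics/t3.png",t);cv2.imwrite("pics/s3.png",s)
f=5
cv2.imwrite("pics/v3.png",np.hstack([cv2.resize(t[140:220,250:330],None,fx=f,fy=f,interpolation=3-1),cv2.resize(s[140:220,280:360],None,fx=f,fy=f,interpolation=2)]))
```

```text
t 7.25 tcp [0.6308 0.0177 0.1174] yang 3.9 tilt [0.0065 0.0005] F [-0.5  0.5 -4.5] w 0.0210 q [-0.09  0.32  1.46  0.    1.35 -0.16]
[-1, 0.002, 0.001, 0.017, 0.006, -0.0, 0.017]
```

View pics/v3.png

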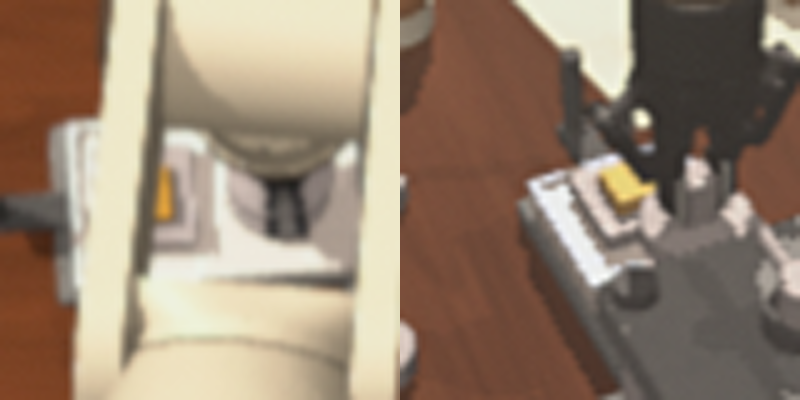

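The upper round is above the round boss. The arm hides most of it, but the pose agrees. I'll descend gently and watch the force.

Request:
drive_tool(
  rows=[
    [-1, 0.001, 0.001, 0.003, 0.003, 0, 0.01],
    [-1, 0.001, 0, 0.005, 0.003, 0, 0.007],
    [-1, 0, 0, 0.006, 0, 0, 0],
    [-1, 0, 0, 0.005, 0, 0, 0],
    [-1, 0, 0, 0.003, 0, 0, 0],
    [-1, 0, 0, 0.001, 0, 0, 0],
    [-1, 0, 0, 0, 0, 0, 0],
    [-1, 0, 0, 0, 0, 0, 0],
    [-1, 0, 0, 0, 0, 0, 0],
    [-1, 0, 0, 0, 0, 0, 0],
  ],
)

```text
time: 8.35
tcp_pos: [0.6317, 0.0201, 0.0921]
eef_rot: [-0.0, 0.689, 0.725, -0.0]
force: [0.7, -0.3, -3.9]
grip_width: 0.0213
```

```bash
python3 -c "
from h import *
plan([.632,.0195,.083],3,1,-1)"
```

```text
t 8.35 tcp [0.6317 0.0201 0.0921] yang 2.9 tilt [-0.0004  0.0002] F [ 0.7 -0.3 -3.9] w 0.0213 q [-0.09  0.35  1.48  0.    1.31 -0.14]
[-1, -0.001, 0.0, 0.009, -0.0, -0.0, -0.002]
```

Request:
drive_tool(
  rows=[
    [-1, 0, 0, 0.002, 0, 0, 0],
    [-1, 0, 0, 0.002, 0, 0, 0],
    [-1, 0, 0, 0.002, 0, 0, 0],
    [-1, 0, 0, 0.002, 0, 0, 0],
    [-1, 0, 0, 0.002, 0, 0, 0],
    [-1, 0, 0, 0.001, 0, 0, 0],
    [-1, 0, 0, 0, 0, 0, 0],
    [-1, 0, 0, 0, 0, 0, 0],
    [-1, 0, 0, 0, 0, 0, 0],
    [-1, 0, 0, 0, 0, 0, 0],
  ],
)

```text
time: 9.35
tcp_pos: [0.632, 0.0201, 0.0818]
eef_rot: [0.0, 0.689, 0.725, 0.0]
force: [-0.7, 0.4, 0.0]
grip_width: 0.0213
```

```bash
python3 -c "
from h import *
stat()"
```

```text
t 9.35 tcp [0.632  0.0201 0.0818] yang 2.9 tilt [0.0012 0.0001] F [-0.7  0.4  0. ] w 0.0213 q [-0.09  0.36  1.49  0.    1.29 -0.14]
```

The height of .0818 matches the expected seated .0817, and the die's weight is off the gripper. Release and lift.

Request:
drive_tool(
  rows=[
    [-1, 0, 0, 0.001, 0, 0, 0],
    [0.1, 0, 0, 0, 0, 0, 0],
    [0.1, 0, 0, 0, 0, 0, 0],
    [0.1, 0, 0, 0, 0, 0, 0],
    [0.1, 0, 0, -0.01, 0, 0, 0],
    [0.1, 0, 0, -0.03, 0, 0, 0],
    [0.1, 0, 0, -0.04, 0, 0, 0],
    [0.1, 0, 0, -0.04, 0, 0, 0],
    [0.1, 0, 0, -0.04, 0, 0, 0],
    [0.1, 0, -0.01, -0.02, 0, 0, 0],
  ],
)

```text
time: 10.35
tcp_pos: [0.6209, 0.0196, 0.2688]
eef_rot: [-0.001, 0.689, 0.725, -0.0]
force: [1.0, 0.4, 0.3]
grip_width: 0.0473
```

```bash
python3 -c "
from h import *
plan([.449,-.222,.23],19.5,10,.1)"
```

```text
t 10.35 tcp [0.6209 0.0196 0.2688] yang 2.9 tilt [-0.0016  0.0002] F [1.  0.4 0.3] w 0.0473 q [-0.09  0.24  1.26  0.    1.65 -0.14]
[0.1, -0.023, -0.018, 0.004, -0.0, -0.0, -0.029]
[0.1, -0.023, -0.019, 0.004, -0.0, -0.0, -0.029]
[0.1, -0.022, -0.02, 0.004, -0.0, -0.0, -0.029]
[0.1, -0.022, -0.02, 0.004, -0.0, -0.0, -0.029]
[0.1, -0.021, -0.021, 0.004, -0.0, -0.0, -0.029]
[0.1, -0.02, -0.022, 0.004, -0.0, -0.0, -0.029]
[0.1, -0.02, -0.022, 0.004, -0.0, -0.0, -0.029]
[0.1, -0.019, -0.023, 0.004, -0.0, -0.0, -0.029]
[0.1, -0.018, -0.023, 0.004, -0.0, -0.0, -0.029]
[0.1, -0.018, -0.024, 0.004, -0.0, -0.0, -0.029]
```

Request:
drive_tool(
  rows=[
    [0.1, -0.023, -0.018, 0, 0, 0, -0.029],
    [0.1, -0.025, -0.02, 0, 0, 0, -0.029],
    [0.1, -0.025, -0.021, 0.002, 0, 0, -0.029],
    [0.1, -0.024, -0.022, 0.004, 0, 0, -0.029],
    [0.1, -0.023, -0.023, 0.006, 0, 0, -0.029],
    [0.1, -0.022, -0.024, 0.006, 0, 0, -0.029],
    [0.1, -0.022, -0.024, 0.006, 0, 0, -0.029],
    [0.1, -0.02, -0.023, 0.006, 0, 0, -0.029],
    [0.1, -0.015, -0.02, 0.006, 0, 0, -0.029],
    [0.1, -0.006, -0.009, 0.003, 0, 0, -0.02],
  ],
)

```text
time: 11.35
tcp_pos: [0.4493, -0.2256, 0.2413]
eef_rot: [0.007, 0.575, 0.818, 0.002]
force: [0.1, 0.0, 0.4]
grip_width: 0.0469
```

```bash
python3 -c "
from h import *
plan([.449,-.222,.1],19.5,7,.1)"
```

```text
t 11.35 tcp [ 0.4493 -0.2256  0.2413] yang 19.8 tilt [ 0.0141 -0.0046] F [0.1 0.  0.4] w 0.0469 q [-0.62 -0.01  1.59  0.    1.55 -0.97]
[0.1, 0.001, -0.0, 0.02, 0.002, 0.001, 0.001]
[0.1, 0.001, -0.0, 0.02, 0.002, 0.001, 0.001]
[0.1, 0.001, -0.0, 0.02, 0.002, 0.001, 0.001]
[0.1, 0.001, -0.0, 0.02, 0.002, 0.001, 0.001]
[0.1, 0.001, 0.0, 0.02, 0.002, 0.001, 0.001]
[0.1, 0.001, 0.0, 0.02, 0.002, 0.001, 0.001]
[0.1, 0.001, 0.0, 0.02, 0.002, 0.001, 0.001]
```

Request:
drive_tool(
  rows=[
    [0.1, 0.001, 0, 0.015, 0.002, 0.001, 0],
    [0.1, 0.001, 0, 0.03, 0.003, 0.001, 0],
    [0.1, 0.001, 0, 0.035, 0.003, 0.001, 0],
    [0.1, 0, 0, 0.035, 0.003, 0.001, 0],
    [0.1, 0, 0, 0.025, 0.003, 0.001, 0],
    [0.1, 0, 0, 0.012, 0, 0, 0],
    [0.1, 0, 0, 0.003, 0, 0, 0],
    [0.1, 0, 0, 0, 0, 0, 0],
    [0.1, 0, 0, 0, 0, 0, 0],
    [0.1, 0, 0, 0, 0, 0, 0],
  ],
)

```text
time: 12.35
tcp_pos: [0.4515, -0.2221, 0.0838]
eef_rot: [0.004, 0.576, 0.817, -0.002]
force: [0.4, 1.0, 0.1]
grip_width: 0.047
```

```bash
python3 -c "
from h import *
plan([.449,-.222,.026],19.5,1,.1)"
```

```text
t 12.35 tcp [ 0.4515 -0.2221  0.0838] yang 19.6 tilt [ 0.0048 -0.0082] F [0.4 1.  0.1] w 0.0470 q [-0.61  0.1   1.81 -0.    1.23 -0.95]
[0.1, 0.001, -0.002, 0.058, 0.002, 0.009, 0.002]
```

Request:
drive_tool(
  rows=[
    [0.1, 0.001, -0.001, 0.01, 0.001, 0.004, 0],
    [0.1, 0, -0.001, 0.015, 0.001, 0.004, 0],
    [0.1, 0, 0, 0.015, 0, 0, 0],
    [0.1, 0, 0, 0.01, 0, 0, 0],
    [0.1, 0, 0, 0.006, 0, 0, 0],
    [0.1, 0, 0, 0.002, 0, 0, 0],
    [0.1, 0, 0, 0, 0, 0, 0],
    [0.1, 0, 0, 0, 0, 0, 0],
    [0.1, 0, 0, 0, 0, 0, 0],
    [0.1, 0, 0, 0, 0, 0, 0],
  ],
)

```text
time: 13.35
tcp_pos: [0.4498, -0.2229, 0.0228]
eef_rot: [0.002, 0.577, 0.817, -0.0]
force: [-0.2, -0.7, -0.9]
grip_width: 0.047
```

```bash
python3 -c "
from h import *
plan([.449,-.222,.026],19.5,1,.1)"
```

```text
t 13.35 tcp [ 0.4498 -0.2229  0.0228] yang 19.6 tilt [ 0.0024 -0.0023] F [-0.2 -0.7 -0.9] w 0.0470 q [-0.61  0.17  1.87 -0.    1.1  -0.95]
[0.1, 0.001, -0.0, -0.003, 0.002, 0.003, 0.001]
```

Good alignment. Raise 3 mm, close, then lift.

Request:
drive_tool(
  rows=[
    [0.1, 0, 0, -0.003, 0.002, 0.003, 0],
    [0.1, 0, 0, 0, 0, 0, 0],
    [-1, 0, 0, 0, 0, 0, 0],
    [-1, 0, 0, 0, 0, 0, 0],
    [-1, 0, 0, 0, 0, 0, 0],
    [-1, 0, 0, 0, 0, 0, 0],
    [-1, 0, 0, 0, 0, 0, 0],
    [-1, 0, 0, 0, 0, 0, 0],
    [-1, 0, 0, 0, 0, 0, 0],
    [-1, 0, 0, 0, 0, 0, 0],
  ],
  force=60,
)

```text
time: 14.35
tcp_pos: [0.4502, -0.2232, 0.027]
eef_rot: [0.0, 0.577, 0.817, -0.0]
force: [0.5, -0.4, 1.0]
grip_width: 0.0208
```

Run:
```python
from h import *
stat()
s=optics.get_image("side")[:,:,::-1];t=optics.get_image("top")[:,:,::-1];cv2.imwrite("pics/s4.png",s);cv2.imwrite("pics/t4.png",t)
cv2.imwrite("pics/v4.png",np.hstack([cv2.resize(s[250:320,280:340],(480,560),interpolation=2),cv2.resize(t[150:200,250:330],(320,200),interpolation=2).repeat(1,0) if 0 else cv2.copyMakeBorder(cv2.resize(t[150:200,250:330],(320,200),interpolation=2),0,360,0,0,0)]))
```

```text
t 14.35 tcp [ 0.4502 -0.2232  0.027 ] yang 19.6 tilt [ 0.0005 -0.001 ] F [ 0.5 -0.4  1. ] w 0.0208 q [-0.61  0.16  1.86 -0.    1.12 -0.95]
```

View pics/v4.png

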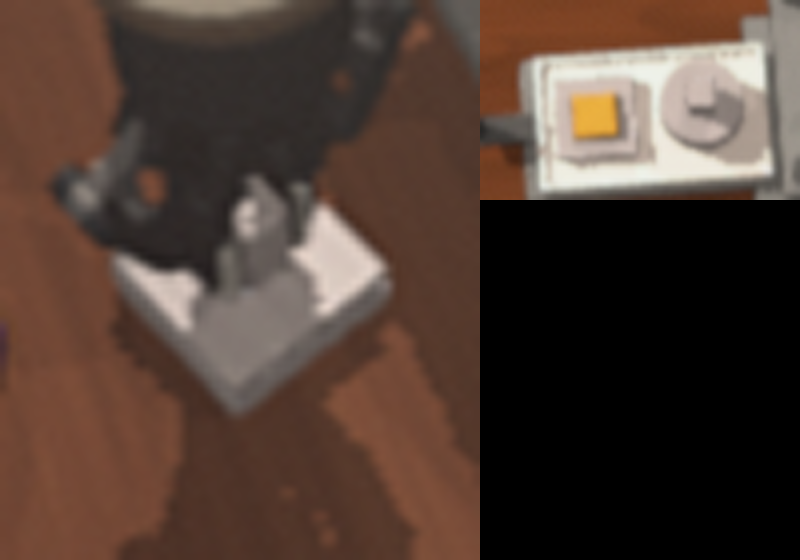

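The square upper is gripped squarely, and the round pair sits concentric on the bed. Lift, then carry.

Request:
drive_tool(
  rows=[
    [-1, 0, 0, -0.01, 0, 0, 0],
    [-1, 0, 0, -0.03, 0, 0, 0],
    [-1, 0, 0, -0.045, 0, 0, 0],
    [-1, 0, 0, -0.045, 0, 0, 0],
    [-1, 0, 0, -0.045, 0, 0, 0],
    [-1, 0, 0, -0.03, 0, 0, 0],
    [-1, 0, 0, -0.015, 0, 0, 0],
    [-1, 0.01, 0.01, 0, 0, 0, 0],
    [-1, 0.02, 0.02, 0, 0, 0, 0],
    [-1, 0.025, 0.025, 0, 0, 0, 0.02],
  ],
)

```text
time: 15.45
tcp_pos: [0.4806, -0.1503, 0.2569]
eef_rot: [-0.003, 0.587, 0.81, -0.001]
force: [0.5, 0.5, -5.5]
grip_width: 0.0211
```

```bash
python3 -c "
from h import *
plan([.6245,.106,.25],3,9,-1)"
```

```text
t 15.45 tcp [ 0.4806 -0.1503  0.2569] yang 18.1 tilt [-0.0053  0.0026] F [ 0.5  0.5 -5.5] w 0.0211 q [-0.46 -0.    1.55 -0.    1.6  -0.77]
[-1, 0.022, 0.024, 0.001, -0.001, -0.0, 0.029]
[-1, 0.023, 0.023, 0.001, -0.001, -0.0, 0.029]
[-1, 0.023, 0.023, 0.001, -0.001, -0.0, 0.029]
[-1, 0.024, 0.022, 0.001, -0.001, -0.0, 0.029]
[-1, 0.025, 0.021, 0.001, -0.001, -0.0, 0.029]
[-1, 0.025, 0.021, 0.001, -0.001, -0.0, 0.029]
[-1, 0.026, 0.02, 0.001, -0.001, -0.0, 0.029]
[-1, 0.027, 0.019, 0.001, -0.001, -0.0, 0.029]
[-1, 0.027, 0.018, 0.001, -0.001, -0.0, 0.029]
```

Request:
drive_tool(
  rows=[
    [-1, 0.023, 0.024, 0, -0.001, 0, 0.029],
    [-1, 0.024, 0.024, 0, -0.001, 0, 0.029],
    [-1, 0.025, 0.024, 0, -0.001, 0, 0.029],
    [-1, 0.026, 0.023, 0, -0.001, 0, 0.029],
    [-1, 0.027, 0.022, 0, -0.001, 0, 0.029],
    [-1, 0.027, 0.022, 0, -0.001, 0, 0.029],
    [-1, 0.025, 0.019, 0, -0.001, 0, 0.029],
    [-1, 0.018, 0.013, 0, 0, 0, 0.029],
    [-1, 0.008, 0.005, 0, 0, 0, 0.015],
    [-1, 0, 0, 0, 0, 0, 0],
  ],
)

```text
time: 16.45
tcp_pos: [0.6098, 0.1099, 0.2461]
eef_rot: [-0.009, 0.684, 0.729, -0.002]
force: [-0.6, 0.3, -4.3]
grip_width: 0.0209
```

```bash
python3 -c "
from h import *
plan([.6245,.106,.12],3,5,-1)"
```

```text
t 16.45 tcp [0.6098 0.1099 0.2461] yang 3.7 tilt [-0.0159  0.0087] F [-0.6  0.3 -4.3] w 0.0209 q [ 0.05  0.25  1.29  0.01  1.62 -0.01]
[-1, -0.001, 0.003, 0.025, -0.003, -0.002, 0.002]
[-1, -0.001, 0.003, 0.025, -0.003, -0.002, 0.002]
[-1, -0.001, 0.003, 0.025, -0.003, -0.002, 0.002]
[-1, -0.001, 0.003, 0.025, -0.003, -0.002, 0.002]
[-1, -0.001, 0.003, 0.025, -0.003, -0.002, 0.002]
```

Request:
drive_tool(
  rows=[
    [-1, -0.001, 0.003, 0.01, -0.003, -0.002, 0.002],
    [-1, -0.001, 0.003, 0.02, -0.003, -0.002, 0.002],
    [-1, -0.001, 0.003, 0.028, -0.003, -0.002, 0.002],
    [-1, -0.001, 0.002, 0.028, -0.003, -0.002, 0.002],
    [-1, 0, 0.001, 0.02, -0.002, -0.001, 0.002],
    [-1, 0, 0, 0.01, 0, 0, 0],
    [-1, 0, 0, 0.003, 0, 0, 0],
    [-1, 0, 0, 0, 0, 0, 0],
    [-1, 0, 0, 0, 0, 0, 0],
    [-1, 0, 0, 0, 0, 0, 0],
  ],
)

```text
time: 17.45
tcp_pos: [0.6182, 0.1044, 0.1187]
eef_rot: [-0.001, 0.688, 0.726, -0.002]
force: [1.0, 0.1, -5.7]
grip_width: 0.0209
```

```bash
python3 -c "
from h import *
plan([.6245,.106,.095],3,3,-1)"
```

```text
t 17.45 tcp [0.6182 0.1044 0.1187] yang 3.1 tilt [-0.0036 -0.001 ] F [ 1.   0.1 -5.7] w 0.0209 q [ 0.04  0.32  1.46 -0.    1.36 -0.01]
[-1, 0.0, 0.002, 0.008, -0.001, 0.0, 0.0]
[-1, 0.0, 0.002, 0.008, -0.001, 0.0, 0.0]
[-1, 0.0, 0.002, 0.008, -0.001, 0.0, 0.0]
```

Request:
drive_tool(
  rows=[
    [-1, 0, 0.003, 0.002, -0.001, 0, 0],
    [-1, 0.001, 0.003, 0.004, -0.001, 0, 0],
    [-1, 0.001, 0.001, 0.005, -0.001, 0, 0],
    [-1, 0, 0, 0.005, 0, 0, 0],
    [-1, 0, 0, 0.003, 0, 0, 0],
    [-1, 0, 0, 0.001, 0, 0, 0],
    [-1, 0, 0, 0, 0, 0, 0],
    [-1, 0, 0, 0, 0, 0, 0],
    [-1, 0, 0, 0, 0, 0, 0],
    [-1, 0, 0, 0, 0, 0, 0],
  ],
)

```text
time: 18.45
tcp_pos: [0.6264, 0.1071, 0.0984]
eef_rot: [0.001, 0.688, 0.726, 0.0]
force: [1.4, 0.7, -4.8]
grip_width: 0.021
```

```bash
python3 -c "
from h import *
plan([.6245,.106,.083],3,1,-1)"
```

```text
t 18.45 tcp [0.6264 0.1071 0.0984] yang 3.1 tilt [ 0.002  -0.0007] F [ 1.4  0.7 -4.8] w 0.0210 q [ 0.05  0.35  1.47 -0.    1.33 -0.  ]
[-1, -0.001, -0.002, 0.015, 0.002, 0.001, 0.001]
```

Request:
drive_tool(
  rows=[
    [-1, -0.001, -0.001, 0.002, 0.001, 0, 0],
    [-1, 0, 0, 0.002, 0, 0, 0],
    [-1, 0, 0, 0.003, 0, 0, 0],
    [-1, 0, 0, 0.003, 0, 0, 0],
    [-1, 0, 0, 0.003, 0, 0, 0],
    [-1, 0, 0, 0.002, 0, 0, 0],
    [-1, 0, 0, 0, 0, 0, 0],
    [-1, 0, 0, 0, 0, 0, 0],
    [-1, 0, 0, 0, 0, 0, 0],
    [-1, 0, 0, 0, 0, 0, 0],
  ],
)

```text
time: 19.45
tcp_pos: [0.6256, 0.1059, 0.0831]
eef_rot: [0.001, 0.688, 0.726, 0.0]
force: [-0.7, 0.2, -2.1]
grip_width: 0.021
```

```bash
python3 -c "
from h import *
plan([.6245,.106,.083],3,1,-1)"
```

```text
t 19.45 tcp [0.6256 0.1059 0.0831] yang 3.1 tilt [ 0.0021 -0.0008] F [-0.7  0.2 -2.1] w 0.0210 q [ 0.05  0.36  1.49 -0.    1.3  -0.01]
[-1, 0.0, -0.001, 0.0, 0.002, 0.001, 0.001]
```

The height of .0831 matches the expected seated .083. Release, lift and move over towards the handle.

Request:
drive_tool(
  rows=[
    [-1, 0, 0, 0.001, 0.002, 0.001, 0],
    [0.1, 0, 0, 0, 0, 0, 0],
    [0.1, 0, 0, 0, 0, 0, 0],
    [0.1, 0, 0, 0, 0, 0, 0],
    [0.1, 0, 0, -0.01, 0, 0, 0],
    [0.1, 0, 0, -0.025, 0, 0, 0],
    [0.1, 0, 0, -0.03, 0, 0, 0],
    [0.1, 0.02, 0, -0.02, 0, 0, 0],
    [0.1, 0.025, 0, -0.005, 0, 0, 0],
    [0.1, 0.025, 0, 0, 0, 0, 0],
  ],
)

```text
time: 20.45
tcp_pos: [0.623, 0.175, 0.1814]
eef_rot: [0.002, 0.689, 0.724, 0.002]
force: [-0.5, -0.8, -0.6]
grip_width: 0.047
```

```bash
python3 -c "
from h import *
plan([.6205,.2045,.16],3,3,.1)"
```

```text
t 20.45 tcp [0.623  0.175  0.1814] yang 2.8 tilt [0.0047 0.0004] F [-0.5 -0.8 -0.6] w 0.0470 q [ 0.16  0.32  1.33 -0.    1.49  0.11]
[0.1, 0.01, -0.0, 0.007, 0.002, -0.0, -0.001]
[0.1, 0.01, -0.0, 0.007, 0.002, -0.0, -0.001]
[0.1, 0.01, -0.0, 0.007, 0.002, -0.0, -0.001]
```

Request:
drive_tool(
  rows=[
    [0.1, 0.009, 0, 0, 0.002, 0, 0],
    [0.1, 0.007, 0, 0.01, 0.002, 0, 0],
    [0.1, 0.003, 0, 0.015, 0.001, 0, 0],
    [0.1, 0, 0, 0.015, 0, 0, 0],
    [0.1, 0, 0, 0.008, 0, 0, 0],
    [0.1, 0, 0, 0.003, 0, 0, 0],
    [0.1, 0, 0, 0, 0, 0, 0],
    [0.1, 0, 0, 0, 0, 0, 0],
    [0.1, 0, 0, 0, 0, 0, 0],
    [0.1, 0, 0, 0, 0, 0, 0],
  ],
)

```text
time: 21.45
tcp_pos: [0.6219, 0.1939, 0.1262]
eef_rot: [-0.0, 0.689, 0.724, -0.001]
force: [1.1, 0.4, 0.5]
grip_width: 0.0468
```

Run:
```python
from h import *
plan([.6205,.2045,.065],3,4,.1)
s=optics.get_image("side")[:,:,::-1];t=optics.get_image("top")[:,:,::-1]
f=5
cv2.imwrite("pics/v5.png",np.hstack([cv2.resize(t[140:220,240:320],None,fx=f,fy=f,interpolation=2),cv2.resize(s[140:220,280:360],None,fx=f,fy=f,interpolation=2)]))
```

```text
t 21.45 tcp [0.6219 0.1939 0.1262] yang 2.8 tilt [-0.0015 -0.0005] F [1.1 0.4 0.5] w 0.0468 q [ 0.18  0.36  1.39 -0.    1.39  0.13]
[0.1, 0.003, -0.0, 0.015, -0.0, 0.0, -0.001]
[0.1, 0.003, -0.0, 0.015, -0.0, 0.0, -0.001]
[0.1, 0.003, -0.0, 0.015, -0.0, 0.0, -0.001]
[0.1, 0.003, -0.0, 0.015, -0.0, 0.0, -0.001]
```

View pics/v5.png

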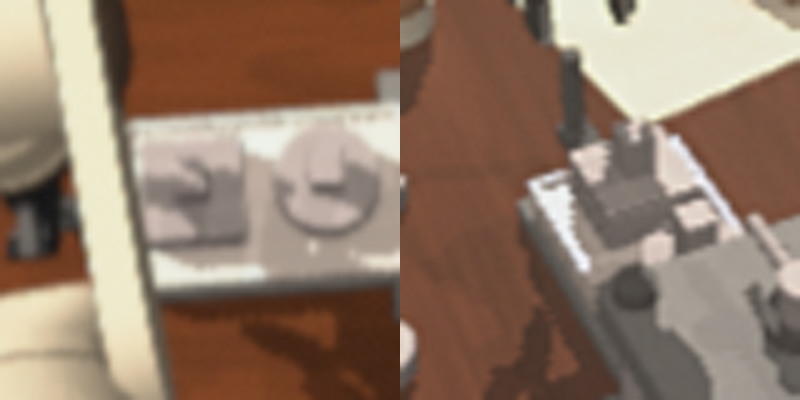

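Both pairs look closed and square, and the fingers straddle the post. Move down onto it.

Request:
drive_tool(
  rows=[
    [0.1, 0.005, 0, 0.005, 0, 0, 0],
    [0.1, 0.004, 0, 0.012, 0, 0, 0],
    [0.1, 0.001, 0, 0.016, 0, 0, 0],
    [0.1, 0, 0, 0.014, 0, 0, 0],
    [0.1, 0, 0, 0.008, 0, 0, 0],
    [0.1, 0, 0, 0.002, 0, 0, 0],
    [0.1, 0, 0, 0, 0, 0, 0],
    [0.1, 0, 0, 0, 0, 0, 0],
    [0.1, 0, 0, 0, 0, 0, 0],
    [0.1, 0, 0, 0, 0, 0, 0],
  ],
)

```text
time: 22.55
tcp_pos: [0.6213, 0.2058, 0.0653]
eef_rot: [-0.0, 0.689, 0.725, -0.0]
force: [-0.2, 0.2, -0.2]
grip_width: 0.0469
```

```bash
python3 -c "
from h import *
plan([.6205,.2045,.065],3,1,.1)"
```

```text
t 22.55 tcp [0.6213 0.2058 0.0653] yang 2.9 tilt [-0.0004 -0.0001] F [-0.2  0.2 -0.2] w 0.0469 q [0.2  0.41 1.45 0.   1.28 0.15]
[0.1, -0.001, -0.001, 0.0, -0.0, 0.0, -0.002]
```

Request:
drive_tool(
  rows=[
    [-1, 0, 0, 0, 0, 0, 0],
    [-1, 0, 0, 0, 0, 0, 0],
    [-1, 0, 0, 0, 0, 0, 0],
    [-1, 0, 0, 0, 0, 0, 0],
    [-1, 0, 0, 0, 0, 0, 0],
    [-1, 0, 0, 0, 0, 0, 0],
    [-1, -0.002, 0, 0, 0, 0, 0],
    [-1, -0.003, 0, 0, 0, 0, 0],
    [-1, -0.004, 0, 0, 0, 0, 0],
    [-1, -0.004, 0, 0, 0, 0, 0],
  ],
  force=30,
)

```text
time: 23.55
tcp_pos: [0.6186, 0.193, 0.0661]
eef_rot: [-0.003, 0.689, 0.725, -0.002]
force: [-0.8, 2.9, -1.4]
grip_width: 0.0152
```

```bash
python3 -c "
from h import *
stat()"
```

```text
t 23.55 tcp [0.6186 0.193  0.0661] yang 3.0 tilt [-0.0072  0.0005] F [-0.8  2.9 -1.4] w 0.0152 q [0.18 0.4  1.46 0.   1.29 0.13]
```

Request:
drive_tool(
  rows=[
    [-1, -0.005, 0, 0, 0, 0, 0],
    [-1, -0.006, 0, 0, 0, 0, 0],
    [-1, -0.006, 0, 0, 0, 0, 0],
    [-1, -0.006, 0, 0, 0, 0, 0],
    [-1, -0.006, 0, 0, 0, 0, 0],
    [-1, -0.006, 0, 0, 0, 0, 0],
    [-1, -0.006, 0, 0, 0, 0, 0],
    [-1, -0.006, 0, 0, 0, 0, 0],
    [-1, -0.006, 0, 0, 0, 0, 0],
    [-1, -0.006, 0, 0, 0, 0, 0],
  ],
)

```text
time: 24.55
tcp_pos: [0.6221, 0.1284, 0.0661]
eef_rot: [-0.003, 0.689, 0.725, -0.002]
force: [1.3, 3.9, -2.8]
grip_width: 0.0153
```

```bash
python3 -c "
from h import *
plan([.6288,.03,.065],3,10,-1)"
```

```text
t 24.55 tcp [0.6221 0.1284 0.0661] yang 2.9 tilt [-0.0066  0.0008] F [ 1.3  3.9 -2.8] w 0.0153 q [0.08 0.38 1.49 0.   1.28 0.03]
[-1, -0.01, 0.0, 0.0, -0.001, -0.0, -0.0]
[-1, -0.01, 0.0, 0.0, -0.001, -0.0, -0.0]
[-1, -0.01, 0.0, 0.0, -0.001, -0.0, -0.0]
[-1, -0.01, 0.0, 0.0, -0.001, -0.0, -0.0]
[-1, -0.01, 0.0, 0.0, -0.001, -0.0, -0.0]
[-1, -0.01, 0.0, 0.0, -0.001, -0.0, -0.0]
[-1, -0.01, 0.0, 0.0, -0.001, -0.0, -0.0]
[-1, -0.01, 0.0, 0.0, -0.001, -0.0, -0.0]
[-1, -0.01, 0.0, 0.0, -0.001, -0.0, -0.0]
[-1, -0.01, 0.0, 0.0, -0.001, -0.0, -0.0]
```

Request:
drive_tool(
  rows=[
    [-1, -0.007, 0, 0, 0, 0, 0],
    [-1, -0.007, 0, 0, 0, 0, 0],
    [-1, -0.007, 0, 0, 0, 0, 0],
    [-1, -0.007, 0, 0, 0, 0, 0],
    [-1, -0.007, 0, 0, 0, 0, 0],
    [-1, -0.006, 0, 0, 0, 0, 0],
    [-1, -0.006, 0, 0, 0, 0, 0],
    [-1, -0.006, 0, 0, 0, 0, 0],
    [-1, -0.006, 0, 0, 0, 0, 0],
    [-1, -0.006, 0, 0, 0, 0, 0],
  ],
)

```text
time: 25.55
tcp_pos: [0.626, 0.0578, 0.0661]
eef_rot: [-0.002, 0.689, 0.725, -0.002]
force: [3.2, 3.8, -2.2]
grip_width: 0.0149
```

```bash
python3 -c "
from h import *
stat()"
```

```text
t 25.55 tcp [0.626  0.0578 0.0661] yang 2.9 tilt [-0.0057  0.001 ] F [ 3.2  3.8 -2.2] w 0.0149 q [-0.03  0.37  1.51  0.    1.27 -0.08]
```

Some 32 mm remain. Slow down toward the stop.

Request:
drive_tool(
  rows=[
    [-1, -0.005, 0, 0, 0, 0, 0],
    [-1, -0.004, 0, 0, 0, 0, 0],
    [-1, -0.003, 0, 0, 0, 0, 0],
    [-1, -0.003, 0, 0, 0, 0, 0],
    [-1, -0.003, 0, 0, 0, 0, 0],
    [-1, -0.003, 0, 0, 0, 0, 0],
    [-1, -0.002, 0, 0, 0, 0, 0],
    [-1, -0.002, 0, 0, 0, 0, 0],
    [-1, -0.002, 0, 0, 0, 0, 0],
    [-1, -0.002, 0, 0, 0, 0, 0],
  ],
)

```text
time: 26.55
tcp_pos: [0.6278, 0.0261, 0.0662]
eef_rot: [-0.002, 0.689, 0.725, -0.001]
force: [3.3, 3.8, -2.5]
grip_width: 0.0153
```

```bash
python3 -c "
from h import *
stat()"
```

```text
t 26.55 tcp [0.6278 0.0261 0.0662] yang 2.9 tilt [-0.0054  0.0011] F [ 3.3  3.8 -2.5] w 0.0153 q [-0.08  0.37  1.51  0.    1.27 -0.13]
```

Press gently until the stop shows up in the force.

Request:
drive_tool(
  rows=[
    [-1, -0.002, 0, 0, 0, 0, 0],
    [-1, -0.002, 0, 0, 0, 0, 0],
    [-1, -0.002, 0, 0, 0, 0, 0],
    [-1, -0.002, 0, 0, 0, 0, 0],
    [-1, -0.002, 0, 0, 0, 0, 0],
    [-1, -0.002, 0, 0, 0, 0, 0],
    [-1, -0.002, 0, 0, 0, 0, 0],
    [-1, -0.002, 0, 0, 0, 0, 0],
    [-1, -0.002, 0, 0, 0, 0, 0],
    [-1, -0.002, 0, 0, 0, 0, 0],
  ],
)

```text
time: 27.55
tcp_pos: [0.6278, 0.0258, 0.0662]
eef_rot: [-0.013, 0.686, 0.727, 0.01]
force: [2.6, 22.0, -0.7]
grip_width: 0.0153
```

```bash
python3 -c "
from h import *
stat()"
```

```text
t 27.55 tcp [0.6278 0.0258 0.0662] yang 3.4 tilt [-0.0063  0.0324] F [ 2.6 22.  -0.7] w 0.0153 q [-0.1   0.37  1.51  0.03  1.27 -0.17]
```

The stop is reached: the force rose to 22 N with no further motion, after 180 mm of travel. Relax, release and lift clear.

Request:
drive_tool(
  rows=[
    [-1, 0, 0, 0, 0, 0, 0],
    [0.1, 0, 0, 0, 0, 0, 0],
    [0.1, 0, 0, 0, 0, 0, 0],
    [0.1, 0, 0, 0, 0, 0, 0],
    [0.1, 0, 0, -0.01, 0, 0, 0],
    [0.1, 0, 0, -0.02, 0, 0, 0],
    [0.1, 0, 0, -0.03, 0, 0, 0],
    [0.1, 0, 0, -0.04, 0, 0, 0],
    [0.1, 0.02, 0, -0.04, 0, 0, 0],
    [0.1, 0.03, 0, -0.03, 0, 0, 0],
  ],
)

```text
time: 28.55
tcp_pos: [0.6237, 0.0668, 0.2428]
eef_rot: [-0.016, 0.688, 0.726, 0.006]
force: [0.8, 0.7, 0.1]
grip_width: 0.0468
```

Request:
drive_tool(
  rows=[
    [0.1, 0.03, -0.02, -0.01, 0, 0, 0],
    [0.1, 0.04, -0.02, 0, 0, 0, 0],
    [0.1, 0.04, -0.02, 0, 0, 0, 0],
    [0.1, 0.04, -0.02, 0, 0, 0, 0],
    [0.1, 0.04, -0.02, 0, 0, 0, 0],
    [0.1, 0.04, -0.02, 0, 0, 0, 0],
    [0.1, 0.04, -0.01, 0, 0, 0, 0],
    [0.1, 0.02, 0, 0, 0, 0, 0],
    [0.1, 0, 0, 0, 0, 0, 0],
    [0.1, 0, 0, 0, 0, 0, 0],
  ],
)

```text
time: 29.55
tcp_pos: [0.4715, 0.3598, 0.279]
eef_rot: [-0.011, 0.688, 0.726, 0.012]
force: [-0.8, -1.3, 0.2]
grip_width: 0.0473
```

Run:
```python
from h import *
stat()
s=optics.get_image("side")[:,:,::-1];t=optics.get_image("top")[:,:,::-1]
cv2.imwrite("pics/v6.png",np.hstack([cv2.resize(t[100:300,230:410],(432,480),interpolation=2),cv2.resize(s[140:340,250:400],(360,480),interpolation=2)]))
```

```text
t 29.55 tcp [0.4715 0.3598 0.279 ] yang 3.1 tilt [0.0007 0.0331] F [-0.8 -1.3  0.2] w 0.0473 q [0.51 0.16 1.33 0.03 1.63 0.45]
```

View pics/v6.png

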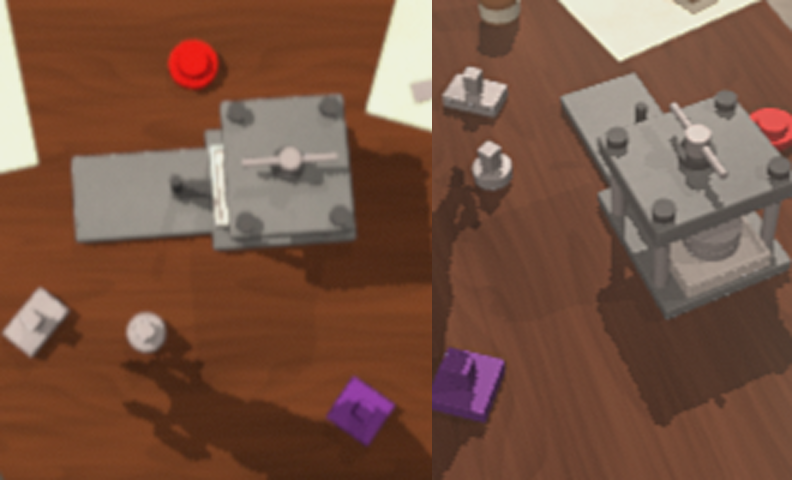

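The bed is home with the dies under the platen. The spares, the purple and red look-alikes and the jar have not moved.

```bash
python3 -c "
from bench import ctrl
print(ctrl.sign_off())"
```

```text
the job is handed in; nothing more can be done
None
```

I set the round and square upper dies on their mates, slid the bed home by its handle post, and handed the job in at about 29.7 s of the 64 s allowed.

- **Seating:** The gripper stopped at the height expected for plates touching plates. That was 81.8 mm against 81.7 for the round pair and 83.1 mm against 83.0 for the square. The die's weight came off the gripper fully for the round pair and only partly for the square pair at that point. I then nudged each down another 1 mm before letting go.
- **Bed:** It travelled 180 mm. It then stopped moving while the push force rose to 22 N, which I took as the stop.
- **Last pictures:** They show the bed under the platen, with the round pair visible beneath it. The arm is clear, and the spare dies, jar and look-alikes have not moved.
- **Not checked:** The brush was outside the last crops, but the arm never went near it. The platen hides the square pair at home, so that one rests on its seated height, the picture taken before the slide, and the slide running at only about 4–5 N until the stop.
- **Disagreement:** The two cameras differed by about 3 mm throughout. I went with the top camera, which agreed with where the gripper found the dies.

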